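# Release the grill plate and trap it as it pops out

### The job

The grill has cooled and its ribbed plate has to come out for washing. Push the red release tab right down with one fingertip, so that the spring behind the plate pops it forward, and stop the plate with your other finger just in front of its seat before it slides away down the slope. Finish while holding it like that, the tab still pushed right down by the one finger and the plate resting against the other, ready for me to take; do not lift the plate off its bed, and leave the mug and the jars alone.

Things in the scene. Friction and masses are not known exactly. Their poses are not given: they have to be found in the camera images.
- grill: Open contact grill, black and aluminium, fixed. Base 280 (y) x 220 (x) mm, rims 66 to 75 mm high at the front; upper half stands open at the back, 345 mm high. Origin on the worktop under the base's middle; z up, -x is the grill's front, +y to the left as you face it. Front face at x=-0.100; drip tray below it out to x=-0.130, 22 mm high, y -0.03 to 0.08. Air above the front is free.
- plate: Loose dark ribbed plate, 190 (y) x 151 (x) x 13 mm, 0.4 to 0.65 kg, slippery. Lies between rims on a bed that slopes 0.10 rad down to the front. Origin: centre of its underside; its axes are parallel to the grill's (x is level though the plate slopes). A catch worked by the red tab holds it by a lug on its right; once freed it shoots to the grill's -x and slides on out unless stopped.
- plate_front (a point): Middle of the plate's upper front edge; seated it is at x=-0.101, y=0.010, z=0.075 in the grill's frame, and x falls as the plate comes out. The edge is straight, 95 mm to either side (grill y -0.085 to 0.105) and spans z 0.062 to 0.075 (only up to 0.070 for 20 mm to either side of its middle, the spout).
- release_pad (a point): Centre of the top of the red tab, a 34 (x) x 36 (y) mm pad jutting from the grill's front at its right corner: x=-0.125, y=-0.121, z=0.056 in the grill's frame when up; moves with the tab. To its left, before the plate's edge, is free air: a 22 mm wide finger standing there at the tab's x, as low as the tab, stops the plate after about 13 mm.
- release (a joint): Travel of the red tab, m: 0 up, 0.010 fully down, straight down against a spring (3 N at the start, up to 8 N with the catch's friction). The catch frees the plate at about 0.0055. Let go, it springs up again (half-way if the plate lies over the catch).
- mug: Green and white mug, about 64 x 89 mm and 48 mm high, stands loose near the grill. Origin at the centre of its underside.
- spice_jar: Spice jar with a black cap, 41 mm across and 105 mm high, stands loose near the grill. Origin at the centre of its underside.
- honey: Glass jar of honey with a pale lid, 63 mm across and 82 mm high, stands loose near the grill. Origin at the centre of its underside.
- ejector (a joint): Travel of the steel spring pusher behind the plate, m: 0 pushed back by the seated plate, 0.022 fully forward. Pushes the plate to the front with 6 N at 0 and 3 N at 0.022.

How it is judged:
By the outcome, as a careful person would: the job done as asked, in the order asked, and still so for the second after the job is handed in, while the arm keeps its last pose, push and grip.
It also fails if it takes over 32 s, if anything falls off the work surface, if the arm or the gripper's body presses on something with over 40 N, if the wrist force passes 120 N, or if a joint passes its speed limit or range.

### The arm

A 6-joint arm with a two-finger parallel gripper is mounted at the origin on a cart in front of the work surface, level with it; the furniture and walls round the work are solid. World frame = base frame: x ahead of the robot, y to its left, z up, the work surface at z = 0. Lengths are in m, angles in degrees, forces in N, time in s.
With the tool pointing down it reaches from about 0.375 to 0.825 m from the base axis. Payload 5.5 kg.
Tool frame: the origin (TCP) lies on the centre line of the jaws, within the pads' length; the fingertips stand 8 mm ahead of it and the grasp point (between the pads) lies 11 mm behind it; z points along the fingers, y is the line along which they close (so a half turn about z gives the same grasp; the last joint's range is limited). The gripper opens to 85 mm and grips with 20 to 120 N. Pads are 22 mm wide; open, the fingers measure 114 mm over their backs; the gripper's body (76 mm by 85 mm) begins 54 mm behind the grasp point. The pads swing forward as they close: fully open they stand 13 mm farther back than shut.
Start: joints at [-63.484, 17.962, -2.699, 69.339, 0, 90], TCP at [0.268, -0.537, 0.239] pointing down, gripper open.
Joint ranges: [-152.73, 152.73], [-39.44, 99.34], [-58.76, 71.6], [-118.89, 123.64], [-81.53, 83.1], [-180, 180]. Speed limits (degrees/s): [136.94, 136.94, 172.46, 180, 180, 180].

### API

Orientations are given as [roll, pitch, yaw] about the fixed x, y, z axes, in that order (R = Rz(yaw) Ry(pitch) Rx(roll)).
In Python, from workcell import robot gives the robot as it stands.
- The arm moves only by the shell command python3 steer.py FILE [FORCE], which reads ROWS from the file FILE. ROWS is a JSON list of rows, 1 to 12 of them, each of 7 numbers: dx, dy, dz in shares of the most that a row can go, 1 being 62.5 mm, then a rotation vector rx, ry, rz in units of 10 degrees, then the finger opening in m; each row shifts and turns the commanded pose from where the row before left it, along the tool's axes as they then stand; what a row does not reach is not made up. A row lasts 1/8 s, in which the tool goes at most 0.0625 m and 10.7 degrees, less where a joint would pass 70% of its speed; a pose out of reach is approached as far as the arm can. The fingers move at their own pace and stop on an object; FORCE is the grip in N (left out, the last holds). Time passes only in rows, so rows that do not move let the fingers close. It prints the time, the measured TCP pose, the force, the opening and the grip force at its end. Input that does not fit is refused with a message, and nothing moves.
- robot.sense(): the state, without advancing time (a new reading comes with each control period).
- robot.snapshot(name): name is "scene" or "top"; returns the picture (420x560x3 uint8, blue, green, red); there is no depth.
- robot.calibration(name): a dict with "vertical_fov" (degrees; the focal length in pixels is half the picture's height over the tangent of half this angle, whatever the lens; pixels are square), "cx", "cy" (the principal point, pixels), "extrinsics" (4x4, takes a point from camera to world coordinates). Camera axes: x right, y down, z forward; pixel columns grow to the right and rows downward; lengths in m; the calibration is good to about 2 mm. A picture is of the moment at which its call begins. calibration takes no time and is no camera call.
- robot.close_job(): hands the job in; it is judged then, once.
The state is a dict: "time": time; "q": joint angles; "joint_vel": joint speeds; "joint_torque": joint torques, N m; "tcp_pos": TCP position; "ee_rot": TCP orientation; "ft_force": force on the tool from outside, world axes, zero at the start; "torque": the same for the moment, N m; "width": finger opening in m; "gripper_force": force on a finger pad.
Only numpy, scipy, OpenCV 4.12 (cv2) and the standard library are available. Lean on these libraries where they do the work, as an engineer would, in place of code of your own. Each camera call takes 0.05 s, during which the arm holds its last target. There are 200 camera calls.

## Working session

There is one attempt and no reset: what is moved stays moved. The work goes in short steps, Python scripts to look and compute and a shell command to move; the robot and the scene stay as the last step left them, time stands still between calls to the robot, and variables do not carry over. Pictures are saved under pics/ and viewed, at most 10 in all, crops included, and the job is handed in when it is done.

```bash
ls; mkdir -p pics; python3 - <<'E'
from workcell import robot
import cv2
for n in("scene","top"):
    cv2.imwrite(f"pics/{n}0.png",robot.snapshot(n)); c=robot.calibration(n); print(n,c)
s=robot.sense();print(s)
E
```

```text
pics
steer.py
workcell.py
scene {'vertical_fov': 45.39467132030005, 'cx': 282.967072656117, 'cy': 207.5157160719992, 'extrinsics': array([[-0.7003226 , -0.53566071,  0.47182186, -0.01921156],
       [-0.71382151,  0.52799205, -0.46009047,  0.76421037],
       [-0.0026658 , -0.65900835, -0.7521309 ,  0.96326239],
       [ 0.        ,  0.        ,  0.        ,  1.        ]])}
top {'vertical_fov': 56.9161374852713, 'cx': 282.2606277341072, 'cy': 206.31610383844136, 'extrinsics': array([[-0.01628459, -0.99750601,  0.06867728,  0.45941741],
       [-0.99979362,  0.01541052, -0.01323792,  0.20371217],
       [ 0.01214655, -0.06887868, -0.9975511 ,  1.01101094],
       [ 0.        ,  0.        ,  0.        ,  1.        ]])}
{'time': 0.1, 'q': array([-6.34838900e+01,  1.80007839e+01, -2.74795851e+00,  6.93379925e+01,
       -9.66874242e-04,  8.99994532e+01]), 'joint_vel': array([ 0.01441792, -0.16521933,  0.12106068,  0.01965548, -0.01863305,
        0.07524197]), 'joint_torque': array([-1.39868043e-03, -5.40766060e+01,  3.40540981e+01,  1.12003129e-02,
       -1.94877966e-04,  7.72129454e-06]), 'tcp_pos': array([ 0.26764657, -0.53645039,  0.23851814]), 'ee_rot': array([-1.79913265e+02,  9.66045409e-04,  2.65166583e+01]), 'ft_force': array([-0.67680305,  0.29899187, -0.10393585]), 'torque': array([ 0.0712662 ,  0.09374832, -0.00335314]), 'gripper_force': 0.0, 'width': 0.08549253514876558}
```

View pics/scene0.png

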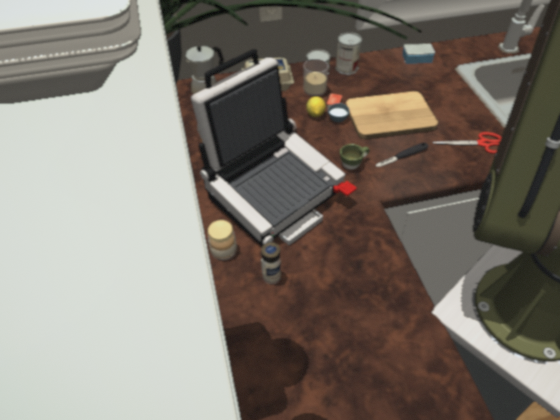

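View pics/top0.png

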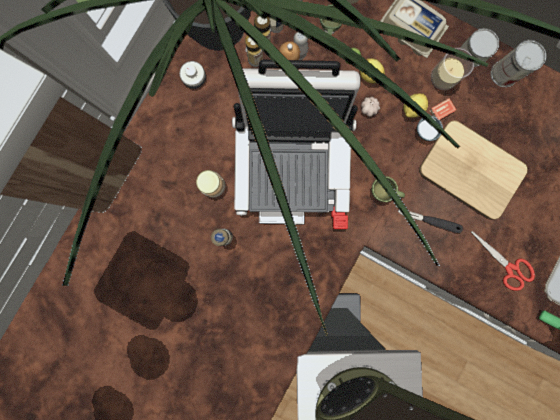

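The scene picture shows the grill with its red tab at about (345,188), the mug at (352,156) and the jars at (222,240) and (270,262). In the top picture the tab is at about (340,221), the mug at (385,189), and the grill front edge runs along row ~212.

```bash
python3 - <<'E'
import cv2
a=cv2.imread("pics/top0.png")[130:250,215:415];cv2.imwrite("pics/t1.png",cv2.resize(a,None,fx=4,fy=4,interpolation=cv2.INTER_CUBIC))
a=cv2.imread("pics/scene0.png")[135:255,195:395];cv2.imwrite("pics/s1.png",cv2.resize(a,None,fx=4,fy=4,interpolation=cv2.INTER_CUBIC))
E
```

```text
(no output)
```

View pics/t1.png

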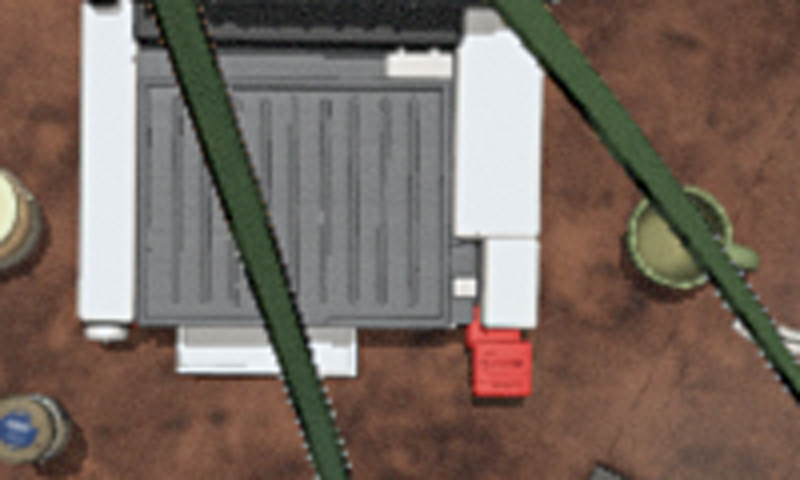

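View pics/s1.png

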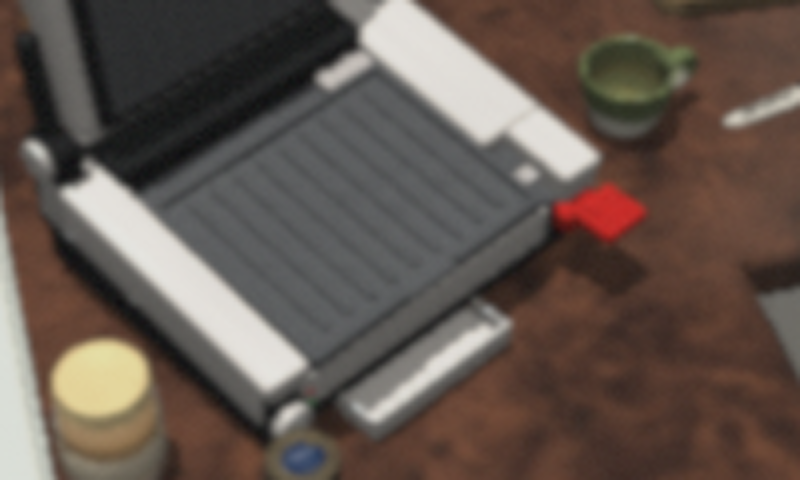

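```bash
cat > fit.py <<'E'
from workcell import robot
import numpy as np
from scipy.optimize import least_squares
def proj(n,P):
    c=robot.calibration(n);f=210/np.tan(np.radians(c["vertical_fov"]/2));E=c["extrinsics"]
    p=(np.asarray(P)-E[:3,3])@E[:3,:3]
    return np.c_[f*p[:,0]/p[:,2]+c["cx"],f*p[:,1]/p[:,2]+c["cy"]]
def g2w(v,P):
    c,s=np.cos(v[2]),np.sin(v[2]);P=np.asarray(P,float)
    return np.c_[v[0]+c*P[:,0]-s*P[:,1],v[1]+s*P[:,0]+c*P[:,1],P[:,2]]
top=[((138,323),(-.101,.105,.075)),((453,323),(-.101,-.085,.075)),((502.5,370),(-.125,-.121,.056)),((177,375),(-.13,.08,.022)),((357,375),(-.13,-.03,.022)),((82,318),(-.1,.14,.066)),((537,327),(-.1,-.14,.066))]
sc=[((609,212),(-.125,-.121,.056)),((549,208),(-.101,-.085,.075)),((314,362),(-.101,.105,.075))]
def res(v):
    r=[]
    for n,L,o in(("top",top,(215,130)),("scene",sc,(195,135))):
        r.append(proj(n,g2w(v,[b for _,b in L]))-(np.array([a for a,_ in L])/4+o))
    return np.vstack(r).ravel()
if __name__=="__main__":
    s=least_squares(res,[.65,.1,0],loss="soft_l1");print(s.x,np.degrees(s.x[2]));print(s.fun.reshape(-1,2).round(2))
    print(g2w(s.x,[(-.125,-.121,.056),(-.101,.01,.075)]))
E
python3 fit.py
```

```text
[ 0.61250842  0.16383978 -0.03268652] -1.8727996210229902
[[-0.59 -0.26]
 [-0.87  1.08]
 [ 0.25 -0.29]
 [ 0.75 -0.53]
 [-1.14  0.19]
 [-0.67  0.55]
 [ 0.1   0.25]
 [ 0.9  -0.63]
 [-0.57 -2.96]
 [ 0.51 -0.74]]
[[0.48362082 0.0469895  0.056     ]
 [0.51188918 0.17713519 0.075     ]]
```

Careful with the scale: shifts go in shares of 62.5 mm and turns go in units of 10 degrees. That gives: 9.45 degrees is 0.945.

```bash
echo '[[0, 0, 0, 0, 0, 0.945, 0.07], [0, 0, 0, 0, 0, 0.945, 0.07], [0, 0, 0, 0, 0, 0.945, 0.07], [0, 0, 0, 0, 0, 0, 0.07]]' > path.dat && python3 steer.py path.dat && echo '[[0.2608, -0.8432, 0, 0, 0, 0, 0.07], [0.2608, -0.8432, 0, 0, 0, 0, 0.07], [0.2608, -0.8432, 0, 0, 0, 0, 0.07], [0.2608, -0.8432, 0, 0, 0, 0, 0.07], [0.2608, -0.8432, 0, 0, 0, 0, 0.07], [0.2608, -0.8432, 0, 0, 0, 0, 0.07], [0.2608, -0.8432, 0, 0, 0, 0, 0.07], [0.2608, -0.8432, 0, 0, 0, 0, 0.07], [0.2608, -0.8432, 0, 0, 0, 0, 0.07], [0.2608, -0.8432, 0, 0, 0, 0, 0.07], [0.2608, -0.8432, 0, 0, 0, 0, 0.07], [0.2608, -0.8432, 0, 0, 0, 0, 0.07]]' > path.dat && python3 steer.py path.dat; echo '[[0, 0, 0, 0, 0, 0, 0.07], [0, 0, 0, 0, 0, 0, 0.07]]' > path.dat && python3 steer.py path.dat
```

```text
time: 0.6
tcp_pos: [0.2677, -0.5366, 0.2389]
ee_rot: [-180.0, 0.0, -1.7]
ft_force: [-0.1, 0.1, -0.5]
width: 0.0702
gripper_force: 0.0
time: 2.1
tcp_pos: [0.4835, 0.0357, 0.2405]
ee_rot: [-177.2, 0.1, 2.6]
ft_force: [0.5, -0.2, 0.2]
width: 0.0697
gripper_force: 0.0
time: 2.35
tcp_pos: [0.4826, 0.034, 0.2402]
ee_rot: [-177.3, 0.1, 2.3]
ft_force: [-0.3, -0.7, -0.2]
width: 0.0701
gripper_force: 0.0
```

```bash
cat > delta.py <<'E'
import sys,numpy as np
from scipy.spatial.transform import Rotation as R
from workcell import robot
t=np.array([float(a) for a in sys.argv[1:4]]);s=robot.sense()
Rc=R.from_euler("xyz",s["ee_rot"],degrees=True);Rd=R.from_euler("xyz",[180,0,-1.87],degrees=True)
print("pos",s["tcp_pos"].round(4),"rot",s["ee_rot"].round(2),"f",s["ft_force"].round(2),"w",s["width"],"t",s["time"])
print("rotvec tool",(Rc.inv()*Rd).as_rotvec(degrees=True).round(2),"then d tool",Rd.inv().apply(t-s["tcp_pos"]).round(4))
E
python3 delta.py .484 .089 .12
```

```text
pos [0.4826 0.034  0.2402] rot [-1.7728e+02  1.0000e-01  2.3400e+00] f [-0.33 -0.7  -0.21] w 0.07011346622041245 t 2.35
rotvec tool [-2.71  0.2   4.2 ] then d tool [-0.0004 -0.0551  0.1202]
```

```bash
echo '[[0, 0, 0, -0.271, 0.02, 0.42, 0.07], [0, 0, 0, 0, 0, 0, 0.07], [0, -0.296, 0, 0, 0, 0, 0.07], [0, -0.296, 0, 0, 0, 0, 0.07], [0, -0.296, 0, 0, 0, 0, 0.07], [0, 0, 0.48, 0, 0, 0, 0.07], [0, 0, 0.48, 0, 0, 0, 0.07], [0, 0, 0.48, 0, 0, 0, 0.07], [0, 0, 0.48, 0, 0, 0, 0.07], [0, 0, 0, 0, 0, 0, 0.07], [0, 0, 0, 0, 0, 0, 0.07]]' > path.dat && python3 steer.py path.dat >/dev/null; python3 delta.py .484 .089 .12; python3 - <<'E'
from workcell import robot
import cv2
o=[robot.snapshot(n) for n in("top","scene")]
a=o[0][150:270,240:380];b=o[1][125:245,260:400]
cv2.imwrite("pics/a2.png",cv2.resize(cv2.hconcat([a,b]),None,fx=2.8,fy=2.8,interpolation=cv2.INTER_CUBIC))
E
```

```text
pos [0.4833 0.0387 0.1235] rot [-1.7705e+02 -7.0000e-02  2.6800e+00] f [-0.22 -0.01  0.38] w 0.06988558106002532 t 3.725
rotvec tool [-2.95  0.05  4.55] then d tool [-0.0009 -0.0503  0.0035]
```

View pics/a2.png

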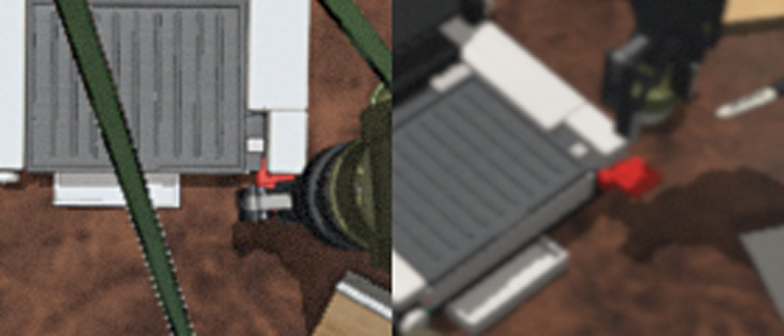

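The picture shows the left finger roughly above the tab at (260,195) with the hand too far right: the arm didn't reach the y target, so I'll look at the joints.

```bash
python3 -c "
from workcell import robot
s=robot.sense();print(s['q'].round(2),s['joint_vel'].round(2))"
```

```text
[  2.6   10.27 -28.57  51.     2.94 179.94] [-0.12 -0.13 -0.08 -0.36 -0.01 -0.04]
```
J6 at limit 180: yaw = j1 - j6 +180 ... tool yaw = j1-j6+180 → 2.6; earlier -63.5-90+180=26.5 ✓.. Yaw = -1.87 needs j6 = j1+181.87 >180 or j6=j1-178. At target j1=10.4: j6=192 → -168. So alternative: yaw 178.13 : j6 = j1+1.87 = ~12. Rotate by -180 in j6 (180→12): 168° at 10.7/row = 16 rows=2 s. Fine. Rotation: about tool z: decreasing j6 raises yaw (world +) → tool rz negative. Pull up first a bit? Gripper at z 0.1235, tips ~0.113; body over pad; rotating about tool axis at (0.483,0.039): fingers radius ~57mm; grill front at x=0.512 is 29mm away; rims 75 high, tab 56; fine clearance above 0.1. Mug 48mm. OK. Wrist camera etc? Gripper body higher. Fine.

```bash
sed -i 's/-1.87\]/178.13]/' delta.py; echo '[[0, 0, 0, -0.295, 0, 0, 0.07], [0, 0, 0, 0, 0, -1.03, 0.07], [0, 0, 0, 0, 0, -1.03, 0.07], [0, 0, 0, 0, 0, -1.03, 0.07], [0, 0, 0, 0, 0, -1.03, 0.07], [0, 0, 0, 0, 0, -1.03, 0.07], [0, 0, 0, 0, 0, -1.03, 0.07], [0, 0, 0, 0, 0, -1.03, 0.07], [0, 0, 0, 0, 0, -1.03, 0.07], [0, 0, 0, 0, 0, -1.03, 0.07], [0, 0, 0, 0, 0, -1.03, 0.07]]' > path.dat && python3 steer.py path.dat >/dev/null;  echo '[[0, 0, 0, 0, 0, -1.03, 0.07], [0, 0, 0, 0, 0, -1.03, 0.07], [0, 0, 0, 0, 0, -1.03, 0.07], [0, 0, 0, 0, 0, -1.03, 0.07], [0, 0, 0, 0, 0, -1.03, 0.07], [0, 0, 0, 0, 0, -1.03, 0.07], [0, 0, 0, 0, 0, -1.03, 0.07], [0, 0, 0, 0, 0, 0, 0.07]]' > path.dat && python3 steer.py path.dat >/dev/null; python3 delta.py .484 .089 .12
```

```text
pos [0.4841 0.0298 0.1236] rot [1.7957e+02 9.0000e-02 1.7829e+02] f [ 0.6   0.17 -0.36] w 0.07012565001780073 t 6.2
rotvec tool [0.43 0.09 0.16] then d tool [0.002  0.0592 0.0036]
```

To row units: 0.02 m is 0.32, 0.0192 m is 0.3072, 0.43 degrees is 0.043.

```bash
echo '[[0.032, 0.32, 0, 0.043, 0.009, 0.016, 0.07], [0, 0.32, 0, 0, 0, 0, 0.07], [0, 0.3072, 0.064, 0, 0, 0, 0.07], [0, 0, 0, 0, 0, 0, 0.07], [0, 0, 0, 0, 0, 0, 0.07]]' > path.dat && python3 steer.py path.dat >/dev/null; python3 delta.py .484 .089 .12; python3 - <<'E'
from workcell import robot
import cv2
o=[robot.snapshot(n) for n in("top","scene")]
a=o[0][150:270,240:380];b=o[1][125:245,260:400]
cv2.imwrite("pics/a3.png",cv2.resize(cv2.hconcat([a,b]),None,fx=2.8,fy=2.8,interpolation=cv2.INTER_CUBIC))
E
```

```text
pos [0.4832 0.0887 0.119 ] rot [-1.7997e+02 -8.0000e-02  1.7815e+02] f [-0.44 -0.33 -0.43] w 0.07008989277466664 t 6.825
rotvec tool [-0.03 -0.08  0.02] then d tool [-0.0008  0.0003 -0.001 ]
```

View pics/a3.png

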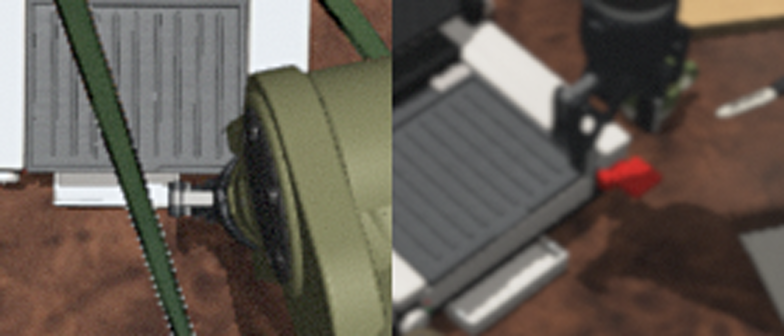

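The fingers straddle as planned: left finger in front of the plate edge at (180,198), right one over the tab. I'll descend next.

```bash
echo '[[-0.008, 0, 0.4, 0, 0, 0, 0.07], [0, 0, 0.288, 0, 0, 0, 0.07], [0, 0, 0, 0, 0, 0, 0.07]]' > path.dat && python3 steer.py path.dat; for i in 1; do echo '[[0, 0, 0.064, 0, 0, 0, 0.07], [0, 0, 0, 0, 0, 0, 0.07]]' > path.dat && python3 steer.py path.dat; done;  echo '[[0, 0, 0.064, 0, 0, 0, 0.07], [0, 0, 0, 0, 0, 0, 0.07]]' > path.dat && python3 steer.py path.dat
```

```text
time: 7.3
tcp_pos: [0.4822, 0.0882, 0.0747]
ee_rot: [-179.9, -0.3, 178.2]
ft_force: [-0.5, 0.0, -0.6]
width: 0.0701
gripper_force: 0.0
time: 7.55
tcp_pos: [0.4838, 0.0889, 0.0721]
ee_rot: [-180.0, -0.1, 178.2]
ft_force: [0.0, -0.4, -0.2]
width: 0.07
gripper_force: 0.0
time: 7.8
tcp_pos: [0.4833, 0.0889, 0.0676]
ee_rot: [-180.0, -0.1, 178.2]
ft_force: [-0.9, 0.2, 0.1]
width: 0.0696
gripper_force: 0.0
```

To row units: 0.003 m is 0.048.

```bash
echo '[[0, 0, 0.048, 0, 0, 0, 0.07], [0, 0, 0, 0, 0, 0, 0.07]]' > path.dat && python3 steer.py path.dat;echo '[[0, 0, 0.048, 0, 0, 0, 0.07], [0, 0, 0, 0, 0, 0, 0.07]]' > path.dat && python3 steer.py path.dat;  echo '[[0, 0, 0.048, 0, 0, 0, 0.07], [0, 0, 0, 0, 0, 0, 0.07]]' > path.dat && python3 steer.py path.dat
```

```text
time: 8.05
tcp_pos: [0.4832, 0.0889, 0.0644]
ee_rot: [-180.0, -0.1, 178.2]
ft_force: [0.4, -0.1, 0.1]
width: 0.07
gripper_force: 0.0
time: 8.3
tcp_pos: [0.4831, 0.0889, 0.0614]
ee_rot: [-180.0, -0.1, 178.2]
ft_force: [-0.0, -0.3, -0.2]
width: 0.0702
gripper_force: 0.0
time: 8.55
tcp_pos: [0.4832, 0.0889, 0.0584]
ee_rot: [-180.0, -0.1, 178.2]
ft_force: [0.0, -0.3, -0.9]
width: 0.0701
gripper_force: 0.0
```

```bash
echo '[[0, 0, 0.032, 0, 0, 0, 0.07], [0, 0, 0, 0, 0, 0, 0.07]]' > path.dat && python3 steer.py path.dat;echo '[[0, 0, 0.032, 0, 0, 0, 0.07], [0, 0, 0, 0, 0, 0, 0.07]]' > path.dat && python3 steer.py path.dat;  echo '[[0, 0, 0.032, 0, 0, 0, 0.07], [0, 0, 0, 0, 0, 0, 0.07]]' > path.dat && python3 steer.py path.dat; python3 - <<'E'
from workcell import robot
import cv2
o=[robot.snapshot(n) for n in("top","scene")]
a=o[0][150:270,240:380];b=o[1][125:245,260:400]
cv2.imwrite("pics/a4.png",cv2.resize(cv2.hconcat([a,b]),None,fx=2.8,fy=2.8,interpolation=cv2.INTER_CUBIC))
E
```

```text
time: 8.8
tcp_pos: [0.4832, 0.0889, 0.0565]
ee_rot: [-180.0, -0.1, 178.2]
ft_force: [0.3, -0.5, 0.9]
width: 0.0699
gripper_force: 0.0
time: 9.05
tcp_pos: [0.4834, 0.0889, 0.0547]
ee_rot: [-180.0, -0.1, 178.2]
ft_force: [-0.7, 0.5, 1.8]
width: 0.0701
gripper_force: 0.7
time: 9.3
tcp_pos: [0.4834, 0.0889, 0.0526]
ee_rot: [-180.0, -0.1, 178.2]
ft_force: [-1.1, -0.3, 3.0]
width: 0.07
gripper_force: 1.0
```

View pics/a4.png

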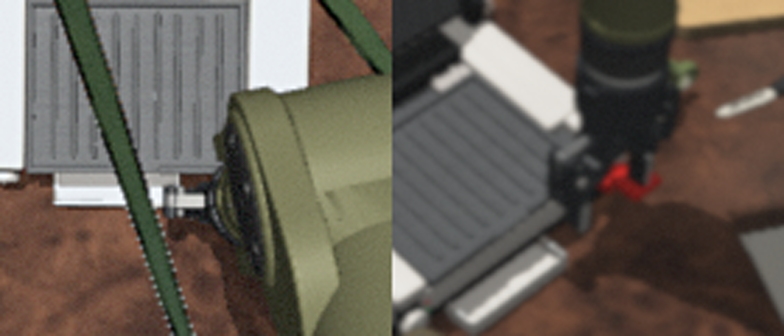

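The right finger is on the red tab (620,180) and the left finger stands just in front of the still-seated plate edge (575,200). Contact began at TCP z≈0.0555, so I'll press on to the stop.

To row units: 0.003 m is 0.048.

```bash
echo '[[0, 0, 0.048, 0, 0, 0, 0.07], [0, 0, 0, 0, 0, 0, 0.07]]' > path.dat && python3 steer.py path.dat;echo '[[0, 0, 0.048, 0, 0, 0, 0.07], [0, 0, 0, 0, 0, 0, 0.07]]' > path.dat && python3 steer.py path.dat;  echo '[[0, 0, 0.032, 0, 0, 0, 0.07], [0, 0, 0, 0, 0, 0, 0.07]]' > path.dat && python3 steer.py path.dat;  echo '[[0, 0, 0.016, 0, 0, 0, 0.07], [0, 0, 0, 0, 0, 0, 0.07]]' > path.dat && python3 steer.py path.dat
```

```text
time: 9.65
tcp_pos: [0.4824, 0.0888, 0.0493]
ee_rot: [-180.0, -0.2, 178.3]
ft_force: [-1.4, -0.6, 3.8]
width: 0.0697
gripper_force: 4.2
time: 9.9
tcp_pos: [0.4824, 0.0888, 0.0463]
ee_rot: [-180.0, -0.2, 178.3]
ft_force: [-3.5, 0.3, 5.1]
width: 0.0697
gripper_force: 4.8
time: 10.15
tcp_pos: [0.4825, 0.0887, 0.0456]
ee_rot: [-179.9, -0.2, 178.2]
ft_force: [-8.4, -0.7, 18.8]
width: 0.0699
gripper_force: 12.2
time: 10.4
tcp_pos: [0.4825, 0.0886, 0.0453]
ee_rot: [-179.9, -0.2, 178.2]
ft_force: [-11.9, -0.4, 27.8]
width: 0.0699
gripper_force: 16.2
```

```bash
echo '[[0, 0, -0.0128, 0, 0, 0, 0.07], [0, 0, 0, 0, 0, 0, 0.07], [0, 0, 0, 0, 0, 0, 0.07], [0, 0, 0, 0, 0, 0, 0.07], [0, 0, 0, 0, 0, 0, 0.07], [0, 0, 0, 0, 0, 0, 0.07]]' > path.dat && python3 steer.py path.dat; python3 - <<'E'
from workcell import robot
import cv2
o=[robot.snapshot(n) for n in("top","scene")]
a=o[0][110:230,240:380];b=o[1][125:245,260:400]
cv2.imwrite("pics/a5.png",cv2.resize(cv2.hconcat([a,b]),None,fx=2.8,fy=2.8,interpolation=cv2.INTER_CUBIC))
E
```

```text
time: 11.15
tcp_pos: [0.4824, 0.0887, 0.0456]
ee_rot: [-179.9, -0.2, 178.2]
ft_force: [-8.6, -0.3, 21.3]
width: 0.07
gripper_force: 12.4
```

View pics/a5.png

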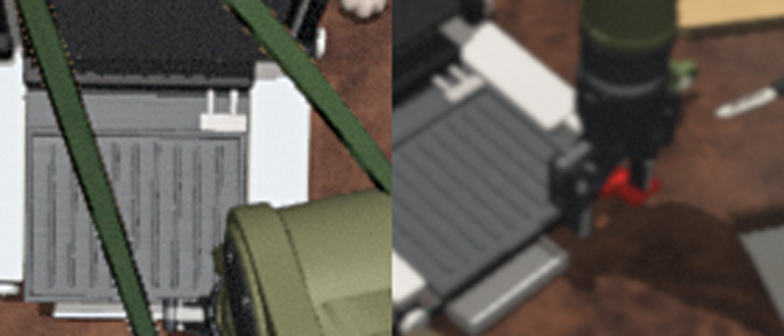

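The plate has popped forward (its edge now at row ~300, covering most of the tray). The steel pusher is out at (222,120), the plate rests on the left finger and the tab is held on its stop with about 20 N.

```bash
python3 -c "
from workcell import robot
print(robot.close_job())"
```

```text
the job is handed in; nothing more can be done
None
```

Job handed in at about 11 s: the right fingertip holds the red tab fully down with about 20 N, and the freed plate rests against the left finger about 13 mm in front of its seat, with the mug and jars untouched.

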